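# Set a straightedge against two stop bolts

### The arm

A 7-joint arm with a two-finger parallel gripper is mounted at the origin on the work surface. World frame = base frame: x ahead of the robot, y to its left, z up, the work surface at z = 0. Lengths are in mm, angles in rad, forces in N, time in s.
With the tool pointing down it reaches from about 425 to 1025 mm from the base axis. Payload 9.4 kg.
Tool frame: the origin (TCP) lies midway between the tips of the shut fingers; the grasp point (between the pads) lies 19 mm behind it (arm.grip_point_offset is the z of the grasp point in the tool frame, in mm); z points along the fingers, y is the direction in which the jaws open and shut (so a half turn about z gives the same grasp; the last joint's range is limited). The gripper opens to 93 mm and grips with 3 to 60 N. Pads are 15 mm wide; open, the fingers measure 128 mm over their backs; the gripper's body (75 mm by 188 mm) begins 65 mm behind the grasp point.
Start: joints at [1.209, 0.599, -0.003, 1.599, 0.002, 0.943, -0.08], TCP at [203.69, -695.798, 218.618] pointing down, gripper open.
Joint ranges: [-2.57, 2.57], [-0.35, 1.97], [-1.29, 1.29], [0.11, 2.56], [-1.05, 4.19], [0.11, 1.86], [-2.63, 2.63]. Speed limits (rad/s): [2.22, 2.22, 3.01, 3.01, 3.14, 3.14, 3.14].

### API

Orientations are given as a rotation vector (axis times angle).
In Python, from rig import arm, optics gives the robot as it stands. Calls block until the motion is done:
- arm.move_pose(position, orientation): joint-space move of the TCP to a pose.
- arm.movel(position, rotation=None, max_speed=150, threshold=None): straight line of the TCP; rotation=None keeps the orientation; max_speed is the mean speed in mm/s. With threshold (N) it stops when the force on the tool has changed by that much, and returns True; else False.
- arm.move_joints(angles): joint-space move.
- arm.open_jaws() and arm.grab(force=None): open the fingers fully, or close them until they stop; force is the grip in N (None keeps the last).
- arm.pause(seconds).
- arm.inverse_kinematics(position, orientation): joint angles nearest the present ones, or None.
- optics.snapshot(name): name is "side" or "top" or "wrist"; returns a dict with "pixels" (384x512x3 uint8, blue, green, red), "z_map" (384x512 float32, mm along the optical axis (not along the pixel's ray), 0 where there is no reading), "vertical_fov" (degrees; the focal length in pixels is half the picture's height over the tangent of half this angle, whatever the lens; pixels are square), "cx", "cy" (the principal point, pixels), "R" (3x3) and "t" (3): a world point X has camera coordinates R X + t; the wrist camera has in their place "mount" (4x4, takes a point from camera to tool coordinates, whose origin is the TCP and whose axes are the flange's). Camera axes: x right, y down, z forward; pixel columns grow to the right and rows downward; lengths in mm; the calibration is good to about 2 mm. A picture is of the moment at which its call begins: read the wrist's pose just before it.
A pose or a line that the arm cannot do raises arm.Unreachable and nothing moves.
- arm.finish_job(): hands the job in, once; it reports no verdict.
Readings, each from a call of its own:
- arm.read_clock(): time.
- arm.read_qpos(): joint angles.
- arm.read_joint_vel(): joint speeds.
- arm.read_joint_efforts(): joint torques, N m.
- arm.read_position(): TCP position.
- arm.read_eef_rot(): TCP orientation.
- arm.read_force(): force on the tool from outside, world axes, zero at the start.
- arm.read_wrist_torque(): the same for the moment, N m.
- arm.read_gripper_width(): finger opening in mm.
Only numpy, scipy, OpenCV 4.12 (cv2) and the standard library are available. Lean on these libraries where they do the work, as an engineer would, in place of code of your own. Each camera call takes 0.05 s, during which the arm holds its last target. There are 200 camera calls.

### The job

Lay the aluminium straightedge flat on the steel plate, in front of the two stop bolts, and slide it gently until its long edge bears on the tips of both bolts at once; press it there lightly for about a second, with a few newtons on each bolt and no more, so as not to push the bolts out of their setting. Leave it touching both tips and gently set the steel weight upright on its middle, so that it is ready to scribe along. Leave everything else on the bench where it is.

Things in the scene. Friction and masses are not known exactly. Their poses are not given: they have to be found in the camera images.
- board: Plywood board, 250 (its x) x 320 (its y) x 18 mm, fixed, with a grey steel plate 230 x 300 x 3 mm screwed flush and centred on it; the plate's top is 21 mm above the origin (centre of the board's underside). Its x points away from the robot, to the edge where the stops stand.
- stop_left: Stop fixed on the plate, the left one from the robot: steel angle bracket 34 mm wide (its y), 32 mm high, with an 8 mm bolt through it along its -x, towards the robot, 10.5 mm above the plate. Origin: on the plate, under its front face; axes as the board's. The domed tip stands 12 to 54 mm out from that face, set by hand and not reported: find it by touch. At most 6 N on a stop.
- stop_right: The same stop on the right, about 206 mm from the left one, with its own, different bolt setting (tip again 12 to 54 mm in front of the bracket's face, not reported). Both are rigid under a light push. bolt_left_c0 and bolt_right_c0 are the centres of the domed tips, 4 mm in radius.
- straightedge: Aluminium box section lying on the bench to the right, 280 (its x) x 50 (its y) x 20 mm, 0.25 kg +-20 %, end caps, graduations; either long edge may go to the bolts. Origin: centre of its underside, z up. Sliding it loose takes about 1 N. Pushed near its middle while free to turn, it swings from the first tip onto the second (up to 4 N, creeping up to 10 mm endways), then the force climbs.
- weight: Round steel hold-down weight, 0.5 kg give or take a fifth: body 46 mm in diameter and 36 mm high, then a stem 12 mm thick and a black knob 24 mm in diameter from 50 to 70 mm above the underside. Origin: centre of its underside. It stands in one of three places between straightedge and board; tape roll and connector stand in the others.
- tape: bystander: roll of black tape lying flat, 54 mm across, 19 mm high
- camlock: bystander: red single-pole power connector standing on its 42 mm flange, 60 mm high, brass tip up
- lug: bystander: copper cable lug, 44 x 14 x 12 mm, lying on the steel plate near its near right corner
- screwdriver: bystander: blue-handled screwdriver on the bench, to the right
- ratchet: bystander: steel ratchet handle with socket, 220 mm long, 42 mm high, on the bench to the left
- din_rail: bystander: offcut of slotted steel DIN rail (top-hat section), 160 x 36 x 7.5 mm, on the bench behind the board; not the straightedge
- breaker: bystander: black three-pole circuit breaker block, 82 mm high, on the bench at the back right
Mind the look-alikes: they are no part of the job. Leave any purple look-alike of the weight alone.

How it is judged:
By the outcome, as a careful person would: the job done as asked, in the order asked, and still so for the second after the job is handed in, with the robot touching nothing.
It also fails if it takes over 72 s, if anything falls off the work surface, if the arm or the gripper's body presses on something with over 40 N, if the wrist force passes 120 N, or if a joint passes its speed limit or range.

## Working session

There is one attempt and no reset: what is moved stays moved. The work goes in short steps, each a Python script; the robot and the scene stay as the last script left them, time stands still between calls to the robot, and variables do not carry over. Pictures are saved under pics/ and viewed, about 8 in all and at most 12, crops included, and the job is handed in when it is done.

```bash
ls; mkdir -p pics
cat > h.py <<'E'
import numpy as np, cv2
from rig import arm, optics
from scipy.spatial.transform import Rotation as Ro
def snap(n,save=None):
    if n=="wrist":
        p=np.array(arm.read_position());r=Ro.from_rotvec(arm.read_eef_rot()).as_matrix()
    s=optics.snapshot(n)
    if n=="wrist":
        M=np.array(s["mount"]);T=np.eye(4);T[:3,:3]=r;T[:3,3]=p
        W=np.linalg.inv(T@M);s["R"]=W[:3,:3];s["t"]=W[:3,3]
    s["f"]=192/np.tan(np.radians(s["vertical_fov"])/2)
    if save: cv2.imwrite(f"pics/{save}.png",s["pixels"])
    return s
def ray(s,u,v,z):
    R=np.array(s["R"]);t=np.array(s["t"])
    d=R.T@np.array([(u-s["cx"])/s["f"],(v-s["cy"])/s["f"],1.]);c=-R.T@t
    return c+d*(z-c[2])/d[2]
def cloud(s):
    v,u=np.mgrid[0:384,0:512];Z=s["z_map"]
    P=np.stack([(u-s["cx"])/s["f"]*Z,(v-s["cy"])/s["f"]*Z,Z],-1)-np.array(s["t"])
    W=P@np.array(s["R"]);W[Z==0]=np.nan
    return W
def proj(s,X):
    c=np.array(s["R"])@np.array(X)+np.array(s["t"]);return s["cx"]+s["f"]*c[0]/c[2],s["cy"]+s["f"]*c[1]/c[2]
E
python3 - <<'E'
from h import *
a=snap("top","top0");b=snap("side","side0")
for s in(a,b):print(s["vertical_fov"],np.round(s["R"],3).tolist(),np.round(s["t"]),s["cx"],s["cy"])
cv2.imwrite("pics/t0.png",cv2.resize(a["pixels"],(800,600)))
cv2.imwrite("pics/s0.png",cv2.resize(b["pixels"],(800,600)))
print(arm.read_position(),arm.read_eef_rot(),arm.read_clock())
E
```

```text
pics
55.21098252558537 [[-0.025, -1.0, -0.009], [-0.988, 0.026, -0.151], [0.152, 0.005, -0.988]] [  3. 588. 982.] 251.01409766829798 192.44976609797652
57.69696305124314 [[-0.859, -0.512, -0.002], [-0.35, 0.589, -0.728], [0.374, -0.625, -0.685]] [485. 266. 786.] 256.22910149484306 194.7903803781365
[ 203.54763378 -695.39130279  217.84350555] [-3.10843752e+00 -4.45748458e-01  5.25346055e-04] 0.1
```

View pics/t0.png

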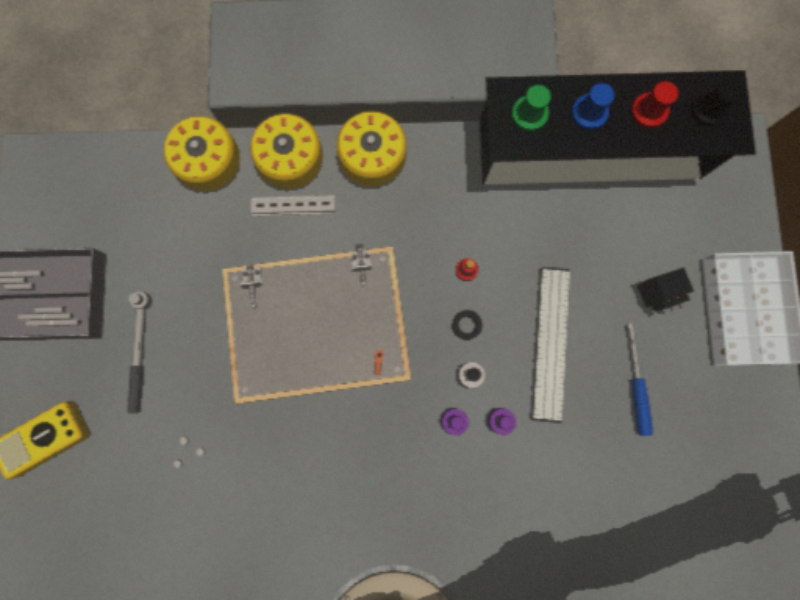

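View pics/s0.png

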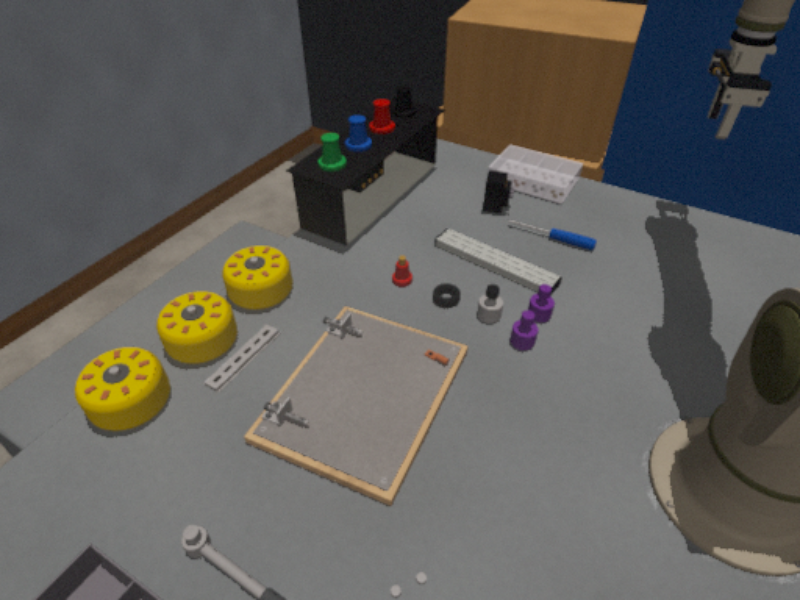

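The straightedge is at (551,344) in the top view. Candidates for the weight are the silver body with the black knob at (471,375) and the purple look-alikes at (455,421) and (502,421). The tape is at (466,325) and the connector at (467,268). The DIN rail at (293,204) could be mistaken for the straightedge. By the description I pick (471,375) and (551,344), and I'll measure those now.

Run:
```python
from h import *
s=snap("top");k=512/800;W=cloud(s);im=s["pixels"]
def box(x0,x1,y0,y1,cond):
    m=np.zeros((384,512),np.uint8);sl=np.s_[int(y0*k):int(y1*k),int(x0*k):int(x1*k)];m[sl]=cond[sl].astype(np.uint8);return m
hsv=cv2.cvtColor(im,cv2.COLOR_BGR2HSV)
g=cv2.cvtColor(im,cv2.COLOR_BGR2GRAY)
def rect(m,z,n):
    c=max(cv2.findContours(m,cv2.RETR_EXTERNAL,cv2.CHAIN_APPROX_NONE)[0],key=cv2.contourArea)
    P=np.array([ray(s,*q[0],z)[:2] for q in c],np.float32)
    r=cv2.minAreaRect(P);print(n,np.round(r[0],1),np.round(r[1],1),round(r[2],2));return r
rect(box(520,585,255,430,g>120),20,"edge g");
rect(box(520,585,255,430,W[...,2]>10),20,"edge z")
r=rect(box(210,420,235,410,(hsv[...,1]>90)&(g>100)),21,"board")
print(np.round(cv2.boxPoints(r)))
rect(box(365,390,345,380,(hsv[...,1]>110)),33,"lug")
m=box(440,500,345,395,W[...,2]>60);print("knob z>60",m.sum(),np.nanmean(W[m>0],0))
print("knob ray",ray(s,473.5*k,374*k,70))
for n,(u,v) in dict(LB=(250,272),RB=(361,258),lt=(253,305),rt=(363,284)).items(): print(n,ray(s,u*k,v*k,32).round(1))
big=lambda x0,x1,y0,y1:cv2.resize(im[int(y0*k):int(y1*k),int(x0*k):int(x1*k)],None,fx=4,fy=4,interpolation=cv2.INTER_CUBIC)
A=big(220,420,235,410);B=big(435,535,340,440)
C=np.zeros((max(A.shape[0],B.shape[0]),A.shape[1]+B.shape[1],3),np.uint8);C[:A.shape[0],:A.shape[1]]=A;C[:B.shape[0],A.shape[1]:]=B
cv2.imwrite("pics/crop1.png",C);print(C.shape)
```

```text
edge g [ 507.1 -299.5] [ 53.9 271. ] 83.06
edge z [ 507.4 -297.9] [ 52.6 279.3] 83.01
board [553.9 130.1] [247.2 316.7] 6.22
[[414. 274.]
 [448. -41.]
 [694. -14.]
 [660. 301.]]
lug [480.2  15.5] [11.2 41.6] 88.75
knob z>60 60 [ 453.51328018 -150.04743585   69.23689163]
knob ray [ 453.41899468 -148.27153297   70.        ]
LB [649.5 246.7  32. ]
RB [670.3  43.   32. ]
lt [588.3 240.4  32. ]
rt [621.8  40.2  32. ]
(448, 768, 3)
```

View pics/crop1.png

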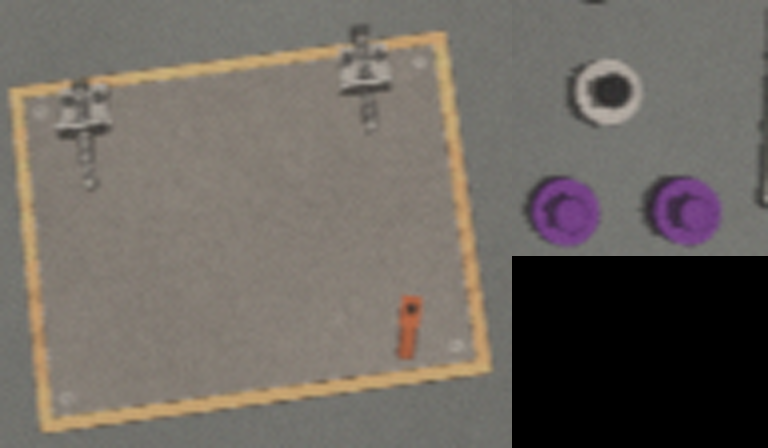

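The left tip is near (585,237) and the right near (621,37), so the tip line runs at about 100.3°. The straightedge centre is at (507,-298), yaw -7°, and the weight at (453,-149). The measured sizes (279 x 53, 247 x 317, knob z 69) match the descriptions. Next I check IK, then grasp.

```bash
cat >> h.py <<'E'
def down(a):
    a=np.radians(a);y=np.array([np.cos(a),np.sin(a),0]);z=np.array([0,0,-1.])
    return Ro.from_matrix(np.stack([np.cross(y,z),y,z],1)).as_rotvec()
E
python3 - <<'E'
from h import *
best=None
for a1 in(83,-97):
  q1=arm.inverse_kinematics([507.3,-298.5,120],down(a1));q2=arm.inverse_kinematics([568.3,130.7,140],down(a1-72.7))
  print(a1,None if q1 is None else np.round(q1,2),None if q2 is None else np.round(q2,2))
  if q1 is not None and q2 is not None:
    c=abs(q1[6])+abs(q2[6])
    if best is None or c<best[0]:best=(c,a1)
a1=best[1];print(a1)
arm.move_pose([507.3,-298.5,100],down(a1))
s=snap("wrist","w1");p=[507.3,-298.5,20];print(proj(s,p))
print("touch",arm.movel([507.3,-298.5,5],max_speed=80,threshold=8))
arm.grab(25);print(arm.read_gripper_width(),arm.read_position())
f0=np.array(arm.read_force());arm.movel([507.3,-298.5,150],max_speed=150);arm.pause(.2)
print(f0,arm.read_force(),arm.read_wrist_torque(),arm.read_gripper_width(),arm.read_clock())
E
```

```text
83 [ 0.88  0.65 -0.67  1.97  0.6   0.73  1.3 ] [ 0.01  0.57 -0.49  1.98  0.41  0.69 -0.55]
-97 [ 0.38  0.57  0.08  2.01 -0.08  0.57 -1.18] [-0.97  0.82  1.11  2.04 -0.95  0.93 -2.29]
83
(np.float64(257.58553478804726), np.float64(194.13788773266558))
touch False
49.83317106189141 [ 507.28434271 -298.46948796    5.00986725]
[0.23168581 0.41393927 0.67192199] [ 0.10067942  0.79976403 -1.87159778] [ 0.04424991 -0.19935291 -0.00481141] 49.72846227296569 5.4667
```

Run:
```python
from h import *
a2=10.3;c=np.array([568.3,130.7])
arm.move_pose([*c,140],down(a2));arm.movel([*c,60],max_speed=150)
s=snap("top","top2");b=snap("side","side2")
W=cloud(s);m=((abs(W[...,2]-75)<6)&(abs(W[...,0]-568)<90)&(abs(W[...,1]-131)<170))
print(m.sum(),np.nanmin(W[m],0),np.nanmax(W[m],0),arm.read_force(),arm.read_wrist_torque())
A=s["pixels"][130:280,120:290];B=b["pixels"][170:330,130:320]
A=cv2.resize(A,(400,353),interpolation=cv2.INTER_CUBIC);B=cv2.resize(B,(400,337),interpolation=cv2.INTER_CUBIC)
C=np.zeros((353,800,3),np.uint8);C[:,:400]=A;C[:337,400:]=B;cv2.imwrite("pics/c2.png",C);print(arm.read_clock())
```

```text
520 [520.37299036 -12.18957383  70.45222671] [615.45775976 270.73278539  80.71762177] [ 0.35889277  0.53553799 -1.74966208] [-0.05521065 -0.12204208  0.02766771]
7.8417
```

View pics/c2.png

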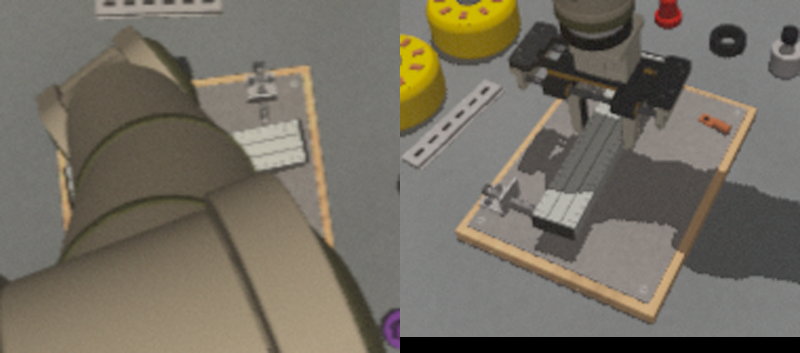

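The straightedge is held centred over the plate, with y from -12 to 271. Before lowering it I'll cross-check the tips using the side view: left at (307,424) and right at (360,333) in s0.

Run:
```python
from h import *
b=snap("side");im=cv2.imread("pics/side0.png")
k=1.5625
print(ray(b,307/k,425/k,31.5),ray(b,361/k,334/k,31.5))
s=snap("top")
for p in[(585,237,31.5),(621,37,31.5)]:print(proj(b,p))
A=cv2.resize(im[200:280,150:240],None,fx=6,fy=6,interpolation=cv2.INTER_CUBIC)
cv2.imwrite("pics/c3.png",A);print(A.shape)
```

```text
[583.6764139  244.86168145  31.5       ] [619.46873409  43.75572739  31.5       ]
(np.float64(198.07242559377138), np.float64(269.3724101036633))
(np.float64(231.93137487008008), np.float64(212.04915592359802))
(480, 540, 3)
```

View pics/c3.png

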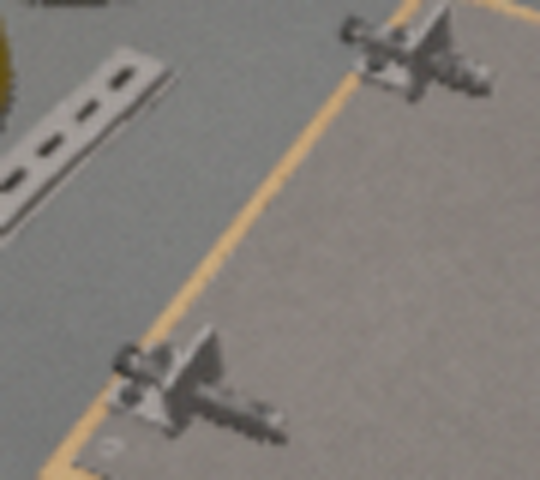

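The tips agree in x to about 1.5 mm across the two views. I'll lower with a 10 mm gap, open, and push with the near finger, which is already behind the edge.

Run:
```python
from h import *
c=np.array([567.6,134.5]);n=np.array([np.cos(np.radians(10.3)),np.sin(np.radians(10.3))]);n3=np.r_[n,0]
arm.movel([*c,60]);arm.movel([*c,32],max_speed=80)
t=arm.movel([*c,24.5],max_speed=12,threshold=2.5);p=np.array(arm.read_position());print(t,p,arm.read_force())
p[2]+=.4;arm.open_jaws();p[2]=max(p[2],25.5);arm.movel(p);arm.pause(.2)
f0=np.array(arm.read_force());print("f0",f0,arm.read_gripper_width())
arm.movel(p+18*n3,max_speed=40,threshold=3);q=np.array(arm.read_position())
t=arm.movel(q+9*n3,max_speed=12,threshold=3)
d=(np.array(arm.read_position())-p)@n3;print("1st",t,d,(np.array(arm.read_force())-f0)@n3,arm.read_clock())
```

```text
True [567.70271763 134.48733892  25.97377863] [ 0.30880129 -0.20913399  5.9914238 ]
f0 [-0.22766458 -0.18184271 -0.06270756] 93.18587110474952
1st False 26.98006808035934 0.17043053660909915 12.0167
```

Run:
```python
from h import *
n=np.array([np.cos(np.radians(10.3)),np.sin(np.radians(10.3)),0]);f0=np.array([-.228,-.182,-.063])
p=np.array(arm.read_position());q=p.copy();log=[]
F=lambda:(np.array(arm.read_force())-f0)
for i in range(40):
    q=q+.5*n;t=arm.movel(q,max_speed=10,threshold=5);f=F();log.append((round((np.array(arm.read_position())-p)@n,1),*f.round(1)))
    if t or f@n<-4: break
print(log,t,arm.read_clock())
```

```text
[(np.float64(0.5), np.float64(-1.0), np.float64(0.2), np.float64(0.1)), (np.float64(1.1), np.float64(-0.6), np.float64(0.1), np.float64(0.7)), (np.float64(1.6), np.float64(-0.8), np.float64(-0.2), np.float64(0.7)), (np.float64(2.1), np.float64(0.0), np.float64(-0.1), np.float64(-0.6)), (np.float64(2.6), np.float64(-0.7), np.float64(0.1), np.float64(0.5)), (np.float64(3.1), np.float64(-1.4), np.float64(0.0), np.float64(0.1)), (np.float64(3.6), np.float64(-0.8), np.float64(0.4), np.float64(0.1)), (np.float64(4.1), np.float64(-1.6), np.float64(-0.9), np.float64(0.4)), (np.float64(4.4), np.float64(0.5), np.float64(1.0), np.float64(0.1)), (np.float64(4.7), np.float64(-3.2), np.float64(0.3), np.float64(2.1)), (np.float64(4.7), np.float64(-5.3), np.float64(-0.2), np.float64(2.9))] False 14.7667
```

Run:
```python
from h import *
n=np.array([np.cos(np.radians(10.3)),np.sin(np.radians(10.3)),0]);f0=np.array([-.228,-.182,-.063])
F=lambda:np.mean([(np.array(arm.read_force())-f0,arm.pause(.02))[0] for _ in range(5)],0)
p=np.array(arm.read_position());f=F();print(f.round(2),arm.read_wrist_torque())
q=p+.3*n
for i in range(8):
    if f@n<-6.3: break
    q=q+.15*n;arm.movel(q,max_speed=10,threshold=3);f=F();print(f.round(2),((np.array(arm.read_position())-p)@n).round(2),np.round(arm.read_wrist_torque(),2))
b=snap("side","side4");print(arm.read_clock())
cv2.imwrite("pics/c4.png",cv2.resize(b["pixels"][190:310,150:310],None,fx=5,fy=5,interpolation=cv2.INTER_CUBIC))
```

```text
[-4.97  0.06  3.25] [-0.07418089  1.23581778 -0.00388425]
[-4.96 -0.08  3.3 ] 0.02 [-0.04  1.3  -0.04]
[-5.34  0.21  3.28] 0.02 [-0.12  1.32 -0.09]
[-5.79  0.05  3.8 ] 0.05 [-0.08  1.43 -0.08]
[-6.31  0.45  4.53] 0.03 [-0.12  1.5  -0.05]
[-6.59 -0.15  4.4 ] 0.04 [-0.09  1.58 -0.08]
16.5667
```

View pics/c4.png

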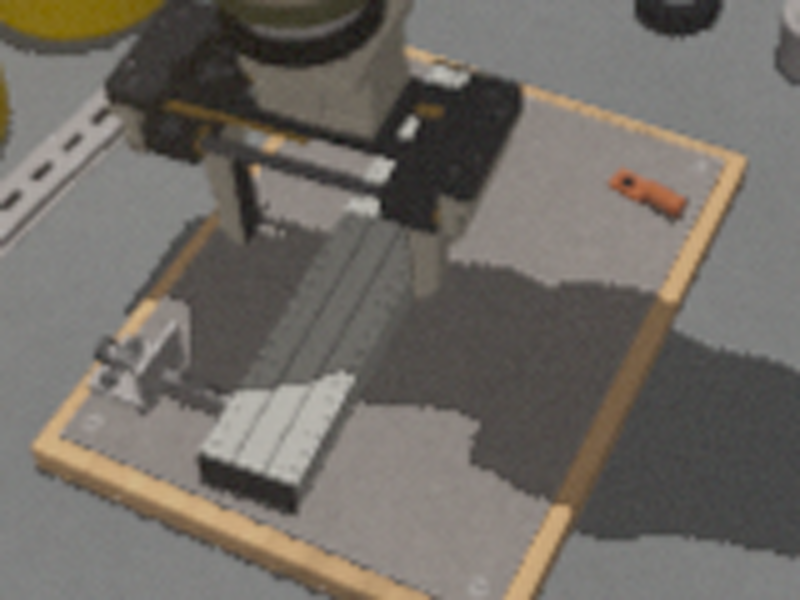

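The left tip bears on the straightedge at about (222,400); the right tip is hidden behind the gripper. Force climbed from 5.0 to 6.6 N with under 0.05 mm of motion, so both tips are probably bearing. I'll finish the press, back off and look.

Run:
```python
from h import *
n=np.array([np.cos(np.radians(10.3)),np.sin(np.radians(10.3)),0])
arm.pause(.6);print(arm.read_force())
p=np.array(arm.read_position());arm.movel(p-3*n,max_speed=15);arm.movel(p-21*n,max_speed=60);u=p-21*n
arm.movel(u+[0,0,100],max_speed=120);s=snap("wrist","w5");
arm.move_pose([453.5,-149.5,150],down(83))
t=snap("top","top5");w=snap("wrist","w5b");print(arm.read_clock())
W=cloud(t);m=(abs(W[...,2]-41)<5)&(abs(W[...,0]-575)<80)&(abs(W[...,1]-135)<155)
m=cv2.morphologyEx(m.astype(np.uint8),cv2.MORPH_OPEN,np.ones((5,5)))
P=np.array([ray(t,*x[::-1],41)[:2] for x in np.argwhere(m)],np.float32);print(cv2.minAreaRect(P))
W=cloud(w);k=(W[...,2]>60)&(W[...,2]<76);k&=np.hypot(W[...,0]-453,W[...,1]+150)<20;print("knob",k.sum(),np.nanmean(W[k],0))
A=cv2.resize(t["pixels"][145:265,130:280],(500,400),interpolation=cv2.INTER_CUBIC);B=cv2.resize(s["pixels"],(500,375));
C=cv2.resize(w["pixels"],(300,225));D=np.zeros((400,800,3),np.uint8);D[:,:500]=A;D[:225,500:]=C;cv2.imwrite("pics/c5.png",D)
cv2.imwrite("pics/c5w.png",B)
```

```text
[-6.8115139  -0.20313471  4.43569635]
20.4917
((576.7969360351562, 134.37997436523438), (50.28124237060547, 279.1273193359375), 9.99876880645752)
knob 728 [ 452.09063438 -148.56593353   69.02161398]
```

View pics/c5.png

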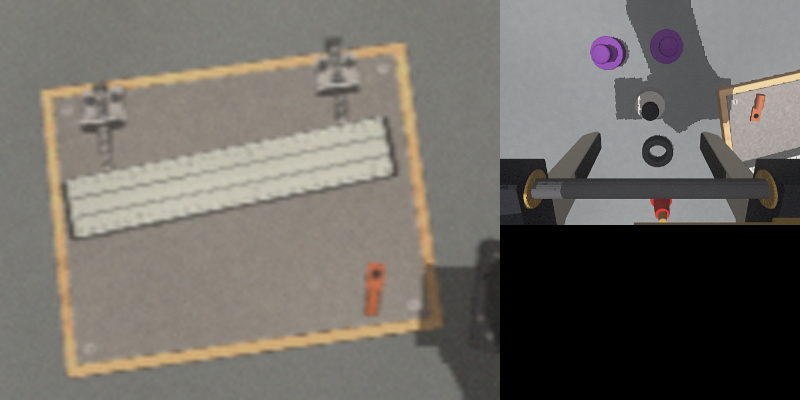

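View pics/c5w.png

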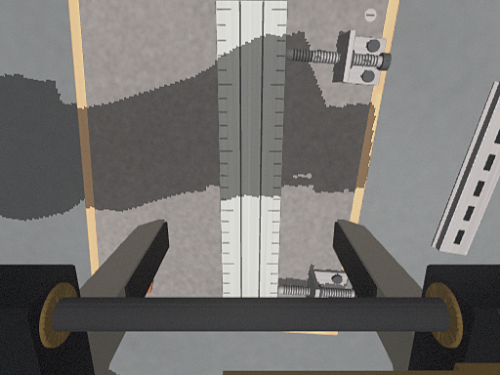

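Both tips touch the edge: in the wrist view, left at (287,55) and right at (280,290). The weight is confirmed as silver with a black knob. Grasping it by the knob.

Run:
```python
from h import *
x=[452.7,-149.0]
print(arm.movel([*x,43],max_speed=90,threshold=6));arm.grab(30);print(arm.read_gripper_width(),arm.read_position())
arm.movel([*x,150],max_speed=120);arm.pause(.2);print(arm.read_force(),arm.read_gripper_width())
c=[577,135]
arm.move_pose([*c,150],down(10.3));arm.movel([*c,90],max_speed=80);arm.pause(.3)
b=snap("side","side6");print(arm.read_force())
t=arm.movel([*c,82],max_speed=6,threshold=2);print(t,arm.read_position(),arm.read_force(),arm.read_clock())
cv2.imwrite("pics/c6.png",cv2.resize(b["pixels"][150:300,150:330],None,fx=4,fy=4,interpolation=cv2.INTER_CUBIC))
```

```text
False
23.390536014042375 [ 452.66874231 -149.00708379   42.98156654]
[ 0.26060202  0.6783129  -4.15998153] 23.32758137795051
[ 0.37176392  0.49755956 -3.37812363]
True [576.96273912 134.93516861  83.99061756] [ 0.00829078 -0.04885224  7.32704016] 27.675
```

View pics/c6.png

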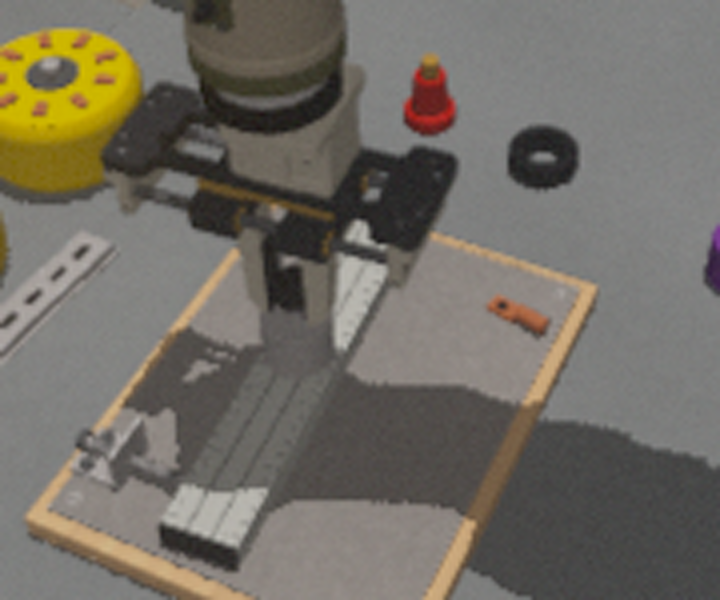

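Run:
```python
from h import *
p=np.array(arm.read_position());arm.open_jaws();arm.pause(.3);print(arm.read_force())
arm.movel(p+[0,0,60],max_speed=60);arm.movel(p+[0,0,130],max_speed=120)
s=snap("wrist","w7");arm.move_pose([480,-300,250],down(60));arm.pause(.3)
t=snap("top","top7");b=snap("side","side7");print(arm.read_clock())
W=cloud(t);m=(abs(W[...,2]-41)<5)&(abs(W[...,0]-575)<80)&(abs(W[...,1]-135)<155)
m=cv2.morphologyEx(m.astype(np.uint8),cv2.MORPH_OPEN,np.ones((5,5)))
P=np.array([ray(t,*x[::-1],41)[:2] for x in np.argwhere(m)],np.float32);print(cv2.minAreaRect(P))
k=(W[...,2]>95)&(np.hypot(W[...,0]-577,W[...,1]-135)<50);print("knob",k.sum(),np.nanmean(W[k],0))
D=np.zeros((600,800,3),np.uint8);D[:300,:400]=cv2.resize(t["pixels"][145:265,130:290],(400,300),interpolation=cv2.INTER_CUBIC)
D[:300,400:]=cv2.resize(b["pixels"][170:310,140:327],(400,300),interpolation=cv2.INTER_CUBIC)
D[300:,:400]=cv2.resize(s["pixels"],(400,300));cv2.imwrite("pics/c7.png",D)
```

```text
[0.45548608 0.50420921 0.97443637]
33.1583
((576.5261840820312, 134.3546142578125), (50.8236083984375, 279.083251953125), 9.998735427856445)
knob 68 [575.18182272 131.12363344 109.11543504]
```

View pics/c7.png

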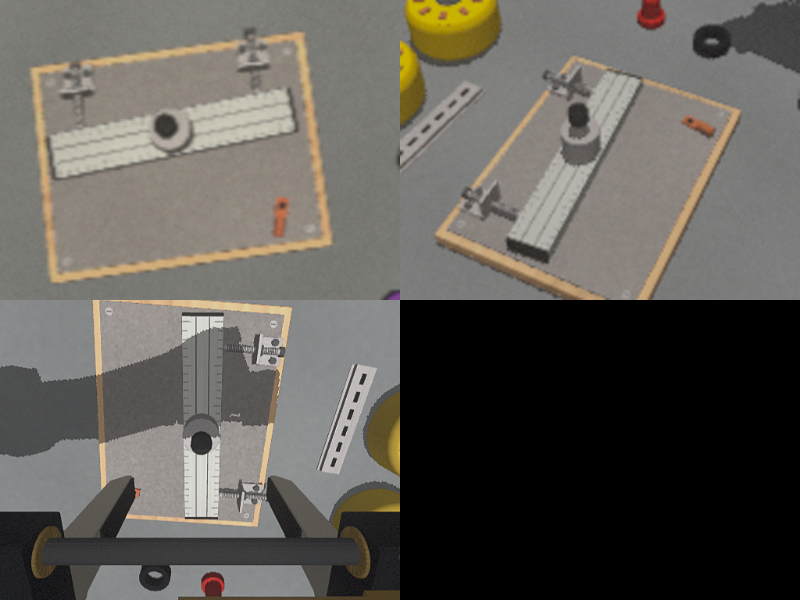

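Run:
```python
import cv2,numpy as np
w=cv2.imread("pics/w7.png");v=cv2.imread("pics/w5.png");f=lambda a:cv2.resize(a,(390,290),interpolation=cv2.INTER_CUBIC)
D=np.vstack([np.hstack([f(w[40:85,265:325]),f(w[222:267,260:320])]),np.hstack([f(v[35:80,270:330]),f(v[275:320,265:325])])]);cv2.imwrite("pics/c8.png",D)
```

```text
(no output)
```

View pics/c8.png

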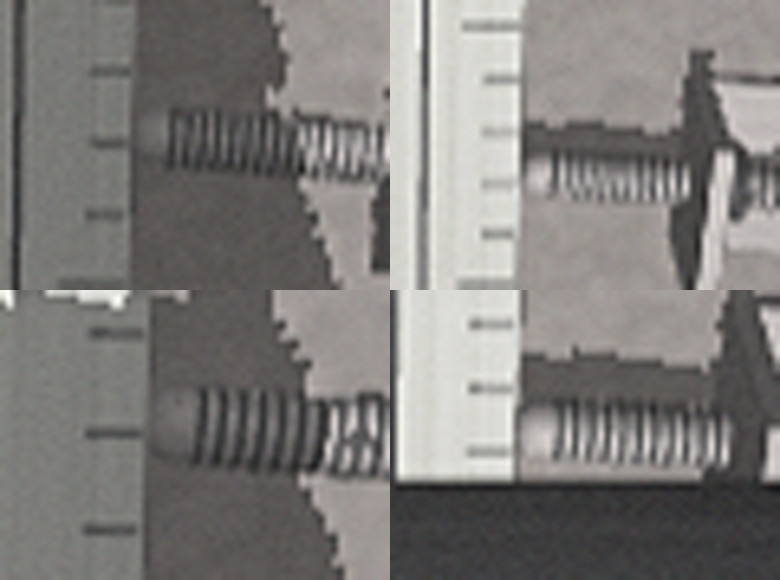

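Both domed tips touch the edge, with no gap visible before or after the weight was set (tips at about (135,140) and (525,175) in the crop). The robot is clear, so I'm handing in.

```bash
python3 -c "
from h import *
arm.finish_job();print('done')"
```

```text
the job is handed in; nothing more can be done
done
```

The straightedge lies flat on the plate against both bolt tips, with the steel weight upright near its middle. The job was handed in at about 33 s on the robot's clock.

- **Pressing:** I set the straightedge down about 10 mm short of the tips and slid it on with the near finger. The push settled at about 6.6–6.8 N and was held for about a second, roughly 3 N per bolt. That split assumes an even share, because each bolt's force can't be read. Force rose from 5 to 6.6 N with under 0.05 mm of motion, so both tips were bearing.
- **Contact after placing the weight:** The wrist close-ups show no gap at either tip before or after. The straightedge moved no more than 0.3 mm between top views, which is within noise.
- **Weight:** Its knob top measured z 109 (111 expected). The top camera puts it about 3.5 mm from the straightedge's centre, mostly along its length. That camera sees only part of the knob, and I released the weight within 1 mm of the measured centre.
- **Disagreements:** The two views differed by about 7 mm on the tips' position along the straightedge, which did not matter for the contact. While pressing, the wrist force also showed about 4.4 N upward. I took that to be the finger bearing down on the straightedge's edge, and it was back to about zero by the next force reading.
- **Bystanders:** The lug, tape, connector and DIN rail looked undisturbed in the final pictures. I did not measure their positions again.

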